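Stack the headphone amplifier, fit its knob and hold it pressed

TASK

Stack the headphone amplifier (the grey box with the D-shaped shaft on top) squarely on its matching power unit and let go of it. Then push the loose black knob, turned so that its nose points the way the flat of the shaft faces, fully home on the shaft, and press it down to the bottom of its sprung travel; finish while still holding it pressed down with the gripper. Leave the other things on the desk where they are.

Things in the scene. Friction and masses are not known exactly. Their poses are not given: they have to be found in the camera images.
- power_unit: Lower box of a two-box headphone amplifier: grey metal, 100 mm long (x) x 56 mm wide (y) x 34 mm high, 0.9 kg, loose on the desk; flat top with four thin dark pad marks, no shaft. Origin: centre of its underside, z up.
- amplifier: Upper box: grey metal, same 100 x 56 mm footprint (x long, y wide), 30 mm high, about 0.45 kg, loose, with a steel D-shaft standing in the middle of its top (shaft tip 51 mm above the underside). Origin: centre of its underside, z up. Pinch it across its plain 56 mm sides. Either way round (half turn) is square.
- shaft_seat (a point): Foot of the D-shaft on its axis, on top of its 26 mm round black collar, 36 mm above the amplifier's underside when up. Shaft: 18 mm diameter, stands 15 mm above this point, top 2 mm tapered, one flat 2 mm from the axis. z up the shaft; x points from the axis out of the flat, as does a small nib on the collar. Turns and sinks with the shaft.
- shaft (a joint): Rotation of the D-shaft in the amplifier (rad, counter-clockwise from above, stops at -1.2 and 1.2; 0: flat faces the amplifier's +x). Stays where it is left; friction 0.12 N m.
- push (a joint): How far the sprung shaft with its collar is pressed down into the amplifier: 0 (up) to 0.005 m (bottom stop). It starts to give at 3 N, bottoms at 8 N and springs back when let go.
- knob: Black knob, 40 mm high, about 60 g, standing upright. Below: round skirt, 40 mm diameter, 20 mm high, with the D-bore from below. Above: bar grip 14 mm wide, 20 to 40 mm above the underside, along the knob's x from -19 mm to a pointed nose at +28 mm (sides parallel from -16 to +13 mm). Origin: centre of the underside on the bore axis, z up. The bore's flat is on the nose side (+x).
- knob_nose (a point): Tip of the knob's nose: 28 mm along x from its axis, 30 mm above its underside. Bore: 17 mm deep, radius 9.9 mm, flat 2.7 mm from the axis (0.7 to 0.9 mm clearance), so the knob goes on freely only with the nose the way the shaft's flat faces, within about 5 degrees. Home: the skirt's underside rests on the collar, at shaft_seat.
- sticky_notes: Bystander, leave alone: pad of sticky notes, 76 x 76 x 20 mm; origin at the centre of its underside.
- eraser: Bystander, leave alone: eraser, 22 x 45 x 12 mm; origin at the centre of its underside.
- binder_clip_0: Bystander, leave alone: black binder clip, 32 x 21 x 37 mm; origin at the centre of its underside.
- stapler: Bystander, leave alone: stapler, 34 x 150 x 46 mm; origin at the centre of its underside.
There are look-alikes about, which are no part of the job. Leave any yellow look-alike of the power_unit alone.

How it is judged (in metres and radians):
On the way, in this order (a step that is already met when the one before it is completed fails the run):
1. the amplifier stands squarely on the power unit, let go (horizontal distance between amplifier and power_unit below 0.007 m and angle between the x axis of amplifier and the x axis of power_unit, either way round below 0.12 rad and z of amplifier in the frame of power_unit between 0.031 and 0.037 m and angle between the z axis of amplifier and the z axis of power_unit, either way round below 0.06 rad and angle between power_unit's own z axis and vertical below 0.06 rad and height (world z) of power_unit below 0.004 m and contact force between the fingers and amplifier below 0.5 N and contact force between amplifier and power_unit above 1.5 N and linear speed of amplifier below 0.03 m/s), for 0.3 s.
2. the knob is fully home on the shaft, nose over the flat (horizontal distance between amplifier and power_unit below 0.007 m and angle between the x axis of amplifier and the x axis of power_unit, either way round below 0.12 rad and z of amplifier in the frame of power_unit between 0.031 and 0.037 m and angle between the z axis of amplifier and the z axis of power_unit, either way round below 0.06 rad and angle between power_unit's own z axis and vertical below 0.06 rad and height (world z) of power_unit below 0.004 m and z of knob in the frame of shaft_seat between -0.0025 and 0.0025 m and horizontal distance between knob and shaft_seat below 0.003 m and angle between the z axis of knob and the z axis of shaft_seat, either way round below 0.08 rad and angle between the x axis of knob and the x axis of shaft_seat, either way round below 0.4 rad and x of knob_nose in the frame of shaft_seat above 0.02 m), for 0.2 s.
At the end, for the whole second after the job is handed in: Amplifier level on the power unit, centres within 7 mm, sides within 0.12 rad; knob home on the shaft (within 2.5 mm of the collar, 3 mm of the axis, upright, nose on the flat's side); fingers on the knob keep the shaft pressed in by over 4 of its 5 mm; robot touches no other part of the stack (all of step 2 and linear speed of each of amplifier, knob below 0.03 m/s and value of joint push above 0.004 m and contact force between the fingers and knob above 2 N and contact force between knob and amplifier above 3 N and contact force between the arm and amplifier below 0.5 N); the arm keeps its last pose, push and grip.
It fails at once if a bystander was moved by more than 4 cm (distance of any of sticky_notes, eraser, binder_clip_0, stapler from where it was at the start of the episode above 0.04 m).
It also fails if it takes over 64 s, if anything falls off the work surface, if the arm or the gripper's body presses on something with over 40 N, if the wrist force passes 120 N, or if a joint passes its speed limit or range.

ROBOT

A 6-joint arm with a two-finger parallel gripper is mounted at the origin on the work surface; the furniture and walls round the work are solid. World frame = base frame: x ahead of the robot, y to its left, z up, the work surface at z = 0. Lengths are in mm, angles in rad, forces in N, time in s.
With the tool pointing down it reaches from about 275 to 1000 mm from the base axis. Payload 8.4 kg.
Tool frame: the origin (TCP) lies on the centre line of the jaws, within the pads' length; the fingertips stand 17 mm ahead of it and the grasp point (between the pads) lies 2 mm behind it; z points along the fingers, y is the line along which they close (so a half turn about z gives the same grasp; the last joint's range is limited). The gripper opens to 85 mm and grips with 20 to 120 N. Pads are 22 mm wide; open, the fingers measure 114 mm over their backs; the gripper's body (76 mm by 85 mm) begins 54 mm behind the grasp point. The pads swing forward as they close: fully open they stand 13 mm farther back than shut.
Start: joints at [-1.274, 0.353, 1.633, -0, 1.155, -0.002], TCP at [183.982, -597.31, 248.281] pointing down, gripper open.
Joint ranges: [-2.63, 2.63], [-0.92, 2.1], [0.06, 2.66], [-1.3, 4.44], [0, 2.69], [-3.02, 3.02]. Speed limits (rad/s): [2.22, 2.22, 2.79, 3.14, 3.14, 3.14].

INTERFACE

Orientations are given as [roll, pitch, yaw] about the fixed x, y, z axes, in that order (R = Rz(yaw) Ry(pitch) Rx(roll)).
In Python, from rig import r, eyes gives the robot as it stands. The module is installed in compiled form; this text tells all that it offers.
- The arm moves only by the shell command python3 -m inch 'ROWS' [FORCE]. ROWS is JSON, a list of rows, each a list of 7 numbers: the shift along the tool's x, y, z in m, then the turn, a rotation vector about the tool's x, y, z in degrees, then the closure, from -1 (fully open) to 1 (shut). In form: [[x, y, z, rx, ry, rz, gripper], ...]. A call has 1 to 8 rows; each row shifts and turns the commanded pose from where the row before left it, along the tool's axes as they then stand; what a row does not reach is not made up. A row lasts 1/10 s, in which the tool goes at most 50 mm and 8.59 degrees, less where a joint would pass 70% of its speed; a pose out of reach is approached as far as the arm can. A call with a gripper value outside its range is refused whole. The fingers move at their own pace and stop on an object; FORCE is the grip in N (left out, the last holds). Time passes only in rows, so rows that do not move let the fingers close. It gives the time, the measured TCP pose, the force, the opening and the grip force at its end, in the units of the state.
- r.sense(): the state, without advancing time (a new reading comes with each control period).
- eyes.grab_frame(name): name is "scene" or "top"; returns a dict with "img" (400x640x3 uint8, blue, green, red), "fx", "fy", "cx", "cy" (pixels), "R" (3x3) and "t" (3): a world point X has camera coordinates R X + t. Camera axes: x right, y down, z forward; pixel columns grow to the right and rows downward; lengths in mm; the calibration is good to about 2 mm. A picture is of the moment at which its call begins. There is no depth.
- r.sign_off(): hands the job in; it is judged then, once.
The state is a dict: "clock": time; "qpos": joint angles; "qvel": joint speeds; "joint_efforts": joint torques, N m; "eef_pos": TCP position; "tcp_rot": TCP orientation; "contact_force": force on the tool from outside, world axes, zero at the start; "wrist_torque": the same for the moment, N m; "opening": opening from 0.0 (shut) to 1.0 (fully open); "grasp_force": force on a finger pad.
Only numpy, scipy, OpenCV 4.12 (cv2) and the standard library are available. Lean on these libraries where they do the work, as an engineer would, in place of code of your own. Each camera call takes 0.05 s, during which the arm holds its last target. There are 200 camera calls.

## Working session

There is one attempt and no reset: what is moved stays moved. The work goes in short steps, Python scripts to look and compute and a shell command to move; the robot and the scene stay as the last step left them, time stands still between calls to the robot, and variables do not carry over. Pictures are saved under pics/ and viewed, at most 10 in all, crops included, and the job is handed in when it is done.

```bash
mkdir -p pics; ls
python3 - <<'E'
from rig import r,eyes
import cv2,numpy as np
for n in("scene","top"):
    f=eyes.grab_frame(n); cv2.imwrite(f"pics/{n}0.png",f["img"])
    print(n,f["fx"],f["fy"],f["cx"],f["cy"],np.round(f["R"],3).tolist(),np.round(f["t"],1).tolist(),"C",np.round(-np.array(f["R"]).T@np.array(f["t"]),0))
s=r.sense();print(s)
E
```

```text
pics
scene 450.6629083609375 450.6629083609375 316.4382241472417 201.05078286570736 [[0.676, -0.737, 0.023], [-0.348, -0.347, -0.871], [0.65, 0.581, -0.491]] [-528.2, 188.0, 1082.0] C [-280. -952.  707.]
top 375.20696990419987 375.20696990419987 323.0049211160853 199.76975062768 [[0.07, -0.998, -0.004], [-0.973, -0.068, -0.22], [0.219, 0.019, -0.975]] [-224.0, 549.2, 1161.2] C [ 295. -208. 1253.]
{'clock': 0.1, 'qpos': array([-1.27438658e+00,  3.53614602e-01,  1.63406318e+00, -3.14472231e-05,
        1.15523170e+00, -2.40587144e-03]), 'qvel': array([ 0.00186986, -0.00038643, -0.00213853,  0.00102625, -0.00023404,
       -0.00011139]), 'joint_efforts': array([ 1.04387720e-03, -6.06355476e+01, -3.42818534e+01,  6.44469651e-05,
        3.79991528e-03,  1.09301858e-06]), 'eef_pos': array([ 183.85761299, -596.90556139,  247.61298864]), 'tcp_rot': array([-3.14027576e+00,  2.55857731e-05,  2.98828350e-01]), 'contact_force': array([ 0.45860675, -0.32892085, -0.42523107]), 'wrist_torque': array([-0.04994111, -0.02195105,  0.03974933]), 'grasp_force': 0.0, 'opening': 1.0021118134259377}
```

View pics/scene0.png

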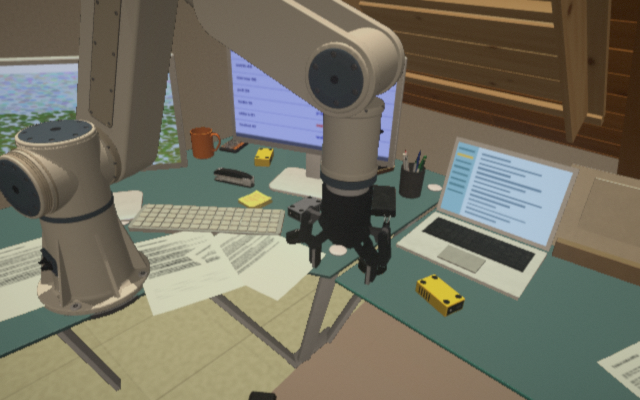

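View pics/top0.png

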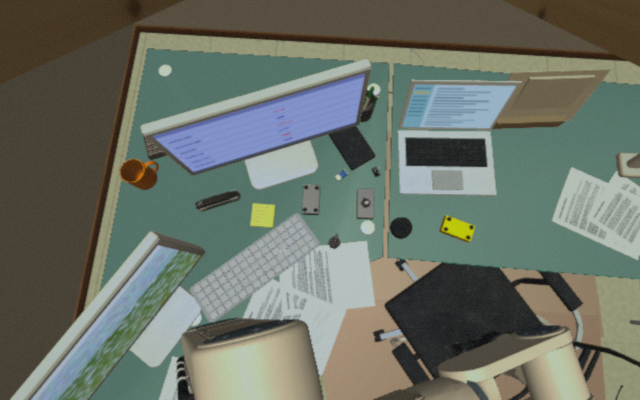

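The top view shows the grey box with four pads at (311,199), the grey box with a shaft at (366,203), and a small dark object at (334,241). A black disc is at (401,228), a small dark item at (376,171), and a yellow look-alike at (459,228). The sticky pad is at (262,215), the eraser near (341,175) and the stapler at (218,200). In the scene view the gripper hides the amplifier, and a second yellow look-alike shows at (262,157).

Candidates:
- **Amplifier:** (366,203), since it has the shaft. (311,199) has only pads.
- **Power unit:** (311,199), which is grey. The yellow boxes at (459,228) and scene (262,157) are look-alikes.
- **Knob:** (334,241), with the black disc at (401,228) or (376,171), probably the clip, as alternatives.

I'll check these in one close crop.

Run:
```python
import cv2
a=cv2.imread("pics/top0.png")[150:270,285:425]
cv2.imwrite("pics/crop0.png",cv2.resize(a,None,fx=5,fy=5,interpolation=cv2.INTER_CUBIC))
```

```text
(no output)
```

View pics/crop0.png

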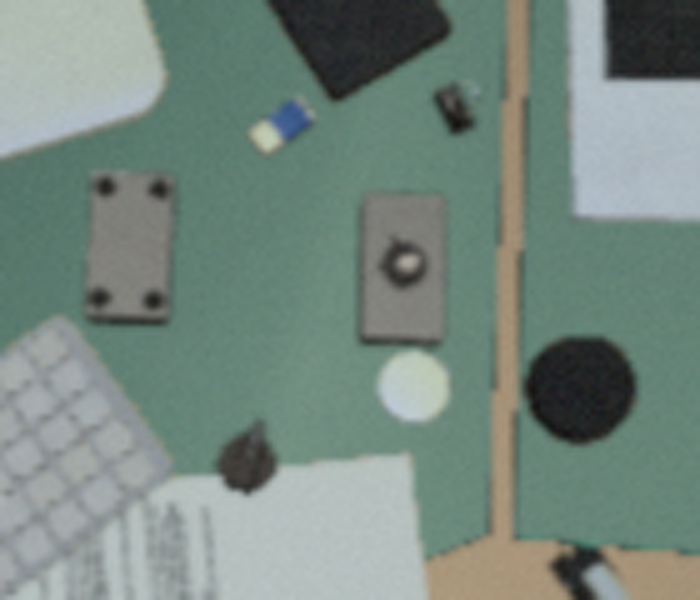

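The crop confirms the choices. The amplifier has a shaft at crop (405,263) with a nib pointing up and left. The power unit is at (130,247). The knob is at (248,462) with its nose toward (260,425). The disc at (580,388) is flat and round, so not the knob, and the clip is at (456,107).

```bash
cat > h.py <<'E'
import numpy as np,cv2
from rig import r,eyes
def cam(n):
    f=eyes.grab_frame(n);f["R"]=np.array(f["R"]);f["t"]=np.array(f["t"]).ravel();f["C"]=-f["R"].T@f["t"];return f
def ray(f,p):
    return f["R"].T@np.array([(p[0]-f["cx"])/f["fx"],(p[1]-f["cy"])/f["fy"],1.])
def onz(f,p,z):
    d=ray(f,p);return f["C"]+d*(z-f["C"][2])/d[2]
def proj(f,X):
    c=f["R"]@np.array(X,float)+f["t"];return np.array([f["fx"]*c[0]/c[2]+f["cx"],f["fy"]*c[1]/c[2]+f["cy"]])
def tri(f,p,g,q):
    a,b=ray(f,p),ray(g,q);a/=np.linalg.norm(a);b/=np.linalg.norm(b)
    s=np.linalg.lstsq(np.c_[a,-b],g["C"]-f["C"],rcond=None)[0]
    A,B=f["C"]+s[0]*a,g["C"]+s[1]*b;return (A+B)/2,np.linalg.norm(A-B)
E
python3 - <<'E'
from h import *
f=cam("top");g=cam("scene")
for n,c,z in[("amp box",(402,265),30),("shaft",(408,261),51),("nib",(391,238),34),("pu",(131,247),34),("knob",(246,465),20),("nosetip",(260,425),30),("clip",(456,107),20),("disc",(580,388),0),("yel",((459-285)*5,(228-150)*5),30),("stick",((262-285)*5,(215-150)*5),20),("kbcorner",((320-285)*5,(240-150)*5),10)]:
    p=(285+(c[0]+.5)/5-.5,150+(c[1]+.5)/5-.5); X=onz(f,p,z);print(n,np.round(X,1),"r",round(np.hypot(X[0],X[1])),"scene",np.round(proj(g,X)))
E
```

```text
amp box [ 570.4 -325.    30. ] r 656 scene [352. 229.]
shaft [ 568.6 -326.8   51. ] r 656 scene [352. 223.]
nib [ 587.4 -316.4   34. ] r 667 scene [353. 224.]
pu [ 569.3 -143.9   34. ] r 587 scene [304. 204.]
knob [ 431.2 -229.9   20. ] r 489 scene [292. 238.]
nosetip [ 456.9 -237.2   30. ] r 515 scene [300. 232.]
clip [ 685.9 -357.8   20. ] r 774 scene [385. 220.]
disc [ 500.8 -451.1    0. ] r 674 scene [373. 268.]
yel [ 507.8 -635.1   30. ] r 813 scene [441. 291.]
stick [507.7  16.7  20. ] r 508 scene [254. 197.]
kbcorner [ 439.  -182.4   10. ] r 475 scene [282. 233.]
```

```bash
python3 -m inch '[[0,-0.05,0,0,0,0,-1],[0,-0.05,0,0,0,0,-1],[0,-0.05,0,0,0,0,-1],[0,-0.05,0,0,0,0,-1],[0,-0.05,0,0,0,0,-1],[0,-0.04,0,0,0,0,-1],[0,0,0,0,0,0,-1]]'
python3 - <<'E'
from h import *
f=cam("top");g=cam("scene")
cv2.imwrite("pics/top1.png",f["img"]);cv2.imwrite("pics/scene1.png",g["img"])
a=cv2.resize(g["img"][180:260,260:400],None,fx=5,fy=5,interpolation=cv2.INTER_CUBIC)
cv2.imwrite("pics/crop1.png",a)
E
```

```text
clock: 0.9
eef_pos: [97.2, -315.4, 247.5]
tcp_rot: [-3.139, -0.0, 0.299]
contact_force: [0.7, -0.1, -0.1]
opening: 0.996
grasp_force: 0.0
```

View pics/crop1.png

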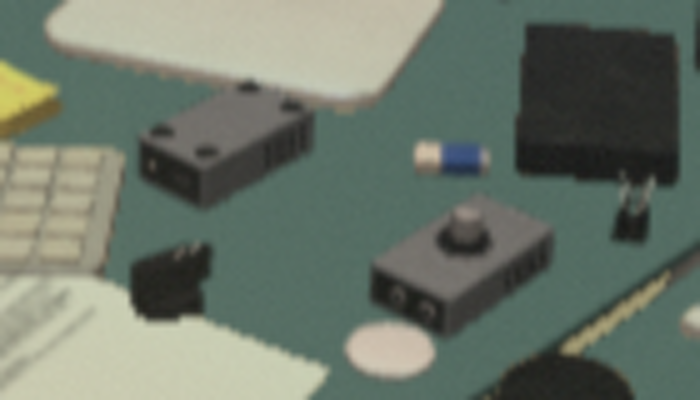

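The scene crop shows the amplifier top corners at (372,265), (447,296), (553,237) and (480,195), with the shaft tip at (467,212). The power unit corners are at (140,140), (205,165), (313,117) and (245,85). The knob is at (168,285) with its nose toward (210,250). I'll triangulate these and refine with masks.

Run:
```python
from h import *
f=cam("top");g=cam("scene")
T=lambda c:(285+(c[0]+.5)/5-.5,150+(c[1]+.5)/5-.5)
S=lambda c:(260+(c[0]+.5)/5-.5,180+(c[1]+.5)/5-.5)
for n,a,b in[("aL",(361,338),(372,265)),("aF",(443,338),(447,296)),("aR",(445,193),(553,237)),("aB",(361,193),(480,195)),("shaft",(408,261),(467,210)),
 ("pL",(86,316),(140,140)),("pF",(169,318),(205,165)),("pR",(174,176),(313,117)),("pB",(90,174),(245,85)),("nose",(260,425),(210,245))]:
    X,e=tri(f,T(a),g,S(b));print(n,np.round(X,1),round(e,1))
im=f["img"].astype(int)
hsv=cv2.cvtColor(f["img"],cv2.COLOR_BGR2HSV)
for n,(x0,x1,y0,y1) in{"amp":(352,380,182,224),"pu":(298,324,180,220)}.items():
    big=cv2.resize(f["img"][y0:y1,x0:x1],None,fx=8,fy=8,interpolation=cv2.INTER_CUBIC);h=cv2.cvtColor(big,cv2.COLOR_BGR2HSV)
    m=((h[...,1]<50)&(h[...,2]>85)&(h[...,2]<175)).astype(np.uint8)
    m=cv2.morphologyEx(m,cv2.MORPH_CLOSE,np.ones((25,25)))
    c=max(cv2.findContours(m,0,2)[0],key=cv2.contourArea);(cx,cy),sz,an=cv2.minAreaRect(c)
    bx=cv2.boxPoints(((cx,cy),sz,an));P=[(x0+(p[0]+.5)/8-.5,y0+(p[1]+.5)/8-.5) for p in bx]
    for z in(30,34):
        W=np.array([onz(f,p,z) for p in P]);e=[W[1]-W[0],W[2]-W[1]];l=max(e,key=np.linalg.norm)
        print(n,z,W.mean(0).round(1),[round(np.linalg.norm(v),1) for v in e],"yaw",np.degrees(np.arctan2(l[1],l[0])).round(1))
x0,y0,x1,y1=326,230,344,252
print(hsv[185:220:6,[358,366,374]].tolist())
big=cv2.resize(f["img"][y0:y1,x0:x1],None,fx=8,fy=8,interpolation=cv2.INTER_CUBIC);v=cv2.cvtColor(big,cv2.COLOR_BGR2HSV)[...,2]
cv2.imwrite("pics/x.png",np.hstack([cv2.resize(f["img"][226:254,322:350],(400,400),interpolation=2),cv2.resize(f["img"][190:214,354:378],(400,400),interpolation=2)]))
```

```text
aL [ 520.6 -301.4   28.6] 3.2
aF [ 522.5 -354.    32.7] 0.3
aR [ 623.1 -351.7   23.2] 1.9
aB [ 620.3 -297.    27.7] 4.6
shaft [ 568.9 -327.4   54. ] 2.7
pL [ 522.1 -118.7   32. ] 3.1
pF [ 522.8 -173.2   37.5] 1.1
pR [ 621.9 -168.9   27.8] 0.5
pB [ 619.7 -112.8   29. ] 2.1
nose [ 457.1 -238.5   42.3] 4.8
amp 30 [ 561.8 -326.5   30. ] [np.float64(123.4), np.float64(64.0)] yaw 2.5
amp 34 [ 561.  -326.2   34. ] [np.float64(123.0), np.float64(63.8)] yaw 2.5
pu 30 [ 561.4 -137.9   30. ] [np.float64(126.2), np.float64(71.5)] yaw 1.4
pu 34 [ 560.5 -138.1   34. ] [np.float64(125.8), np.float64(71.3)] yaw 1.4
[[[77, 54, 132], [78, 56, 133], [75, 64, 131]], [[38, 9, 115], [23, 8, 124], [74, 43, 120]], [[49, 17, 119], [24, 11, 120], [74, 43, 119]], [[36, 10, 123], [18, 23, 145], [77, 38, 120]], [[30, 8, 123], [30, 10, 129], [75, 41, 123]], [[43, 14, 129], [36, 10, 129], [76, 48, 123]]]
```

View pics/x.png

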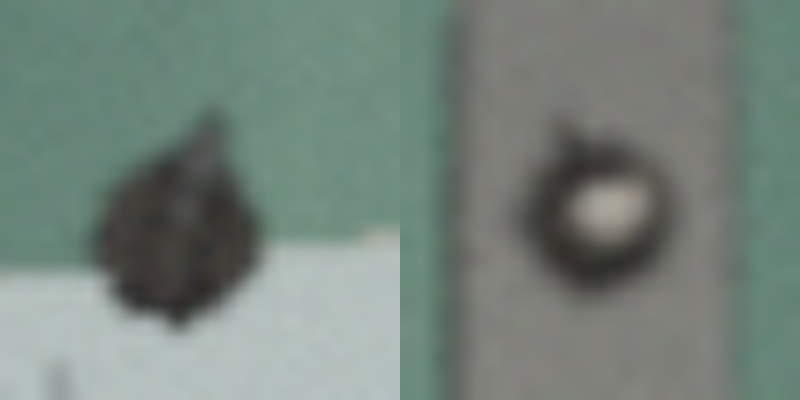

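The left panel shows the knob skirt centre near (178,240) with the nose tip at (213,115). The right panel shows the collar centre at about (600,215), the shaft top at (608,208) and the nib at (565,138). The triangulated heights of about 30, 34 and 54 match the text. I'll refine the masks next.

```bash
cat > m.py <<'E'
from h import *
def face(f,x0,x1,y0,y1,z):
    big=cv2.resize(f["img"][y0:y1,x0:x1],None,fx=8,fy=8,interpolation=cv2.INTER_CUBIC);h=cv2.cvtColor(cv2.GaussianBlur(big,(0,0),4),cv2.COLOR_BGR2HSV)
    m=((h[...,1]<28)&(h[...,2]>92)).astype(np.uint8)
    m=cv2.morphologyEx(m,cv2.MORPH_CLOSE,np.ones((41,41)));m=cv2.morphologyEx(m,cv2.MORPH_OPEN,np.ones((41,41)))
    c=max(cv2.findContours(m,0,2)[0],key=cv2.contourArea)
    P=cv2.boxPoints(cv2.minAreaRect(c)); W=np.array([onz(f,(x0+(p[0]+.5)/8-.5,y0+(p[1]+.5)/8-.5),z) for p in P])
    e=[W[1]-W[0],W[2]-W[1]];l=max(e,key=np.linalg.norm)
    return W.mean(0).round(1),[round(float(np.linalg.norm(v)),1) for v in e],np.degrees(np.arctan2(l[1],l[0])).round(1)
E
python3 - <<'E'
from m import *
f=cam("top")
print("amp",face(f,352,382,182,224,30));print("pu",face(f,296,326,180,220,34))
k=lambda c,x,y,s:(x+c[0]/s-.5,y+c[1]/s-.5)
s=400/24;A=onz(f,k((200,215),354,190,s),36);N=onz(f,k((165,138),354,190,s),35);Sh=onz(f,k((208,208),354,190,s),51)
d=N-A;print("collar",A,"shafttop",Sh,"nib",np.degrees(np.arctan2(d[1],d[0])),np.linalg.norm(d))
s=400/28;K=onz(f,k((178,240),322,226,s),18);N=onz(f,k((213,112),322,226,s),35);d=N-K
print("knob",K,"nose",N,np.degrees(np.arctan2(d[1],d[0])),np.linalg.norm(d))
# dark centroid: large circle from mask, opened to drop the nose
big=cv2.resize(f["img"][224:258,318:352],None,fx=8,fy=8,interpolation=2);v=cv2.GaussianBlur(big,(0,0),3).max(2)
m=(v<100).astype(np.uint8);c=max(cv2.findContours(m,0,2)[0],key=cv2.contourArea);dt=cv2.distanceTransform(m,2,5);_,mx,_,p=cv2.minMaxLoc(dt)
tr=lambda p:(318+(p[0]+.5)/8-.5,224+(p[1]+.5)/8-.5)
K=onz(f,tr(p),15);q=c[:,0][np.argmax(np.linalg.norm(c[:,0]-np.array(p),axis=1))];N=onz(f,tr(q),35);d=N-K
print("knob mask",K,"r",mx/8*3.2,"nose",N,np.degrees(np.arctan2(d[1],d[0])),np.linalg.norm(d))
E
```

```text
amp (array([ 559.5, -325.7,   30. ]), [57.1, 118.6], np.float64(-177.7))
pu (array([ 571.3, -142.8,   34. ]), [99.4, 56.5], np.float64(1.5))
collar [ 569.83974743 -326.00722657   36.        ] shafttop [ 567.97218852 -326.06216435   51.        ] nib 26.117243113564736 17.266924892680965
knob [ 432.4779537 -230.3577458   18.       ] nose [ 460.29526257 -236.16611164   35.        ] -11.794132889969806 33.11404213289496
knob mask [ 433.9701169  -229.84995281   15.        ] r 17.03255615234375 nose [ 457.55917018 -236.83456983   35.        ] -16.493794560727224 31.705335665094406
```

```bash
python3 -m inch '[[0,0,0.02,0,0,7.5,-1],[0,0,0.02,0,0,7.6,-1],[0.04,0.005,0,0,0,0,-1],[0.045,0.005,0,0,0,0,-1],[0.045,0.005,0,0,0,0,-1],[0.045,0.005,0,0,0,0,-1],[0.045,0.005,0,0,0,0,-1],[0.045,0.003,0,0,0,0,-1]]' 60; python3 -m inch '[[0.045,0,0.02,0,0,0,-1],[0.045,0,0.02,0,0,0,-1],[0.045,0,0.02,0,0,0,-1],[0.045,0,0.01,0,0,0,-1],[0,0,0,0,0,0,-1],[0,0,0,0,0,0,-1]]'
```

```text
clock: 1.95
eef_pos: [367.3, -339.4, 207.6]
tcp_rot: [-3.141, 0.0, 0.036]
contact_force: [-0.1, -0.7, 0.9]
opening: 0.998
grasp_force: 0.0
clock: 2.55
eef_pos: [545.3, -332.2, 136.3]
tcp_rot: [-3.14, 0.002, 0.037]
contact_force: [-1.2, -0.3, 0.9]
opening: 1.001
grasp_force: 0.0
```

```bash
python3 -m inch '[[0.025,-0.005,0,0,0,0,-1],[0,0,0.03,0,0,0,-1],[0,0,0.03,0,0,0,-1],[0,0,0.03,0,0,0,-1],[0,0,0.015,0,0,0,-1],[0,0,0.008,0,0,0,-1],[0,0,0,0,0,0,-1],[0,0,0,0,0,0,-1]]' ; python3 -m inch '[[0,0,0,0,0,0,1],[0,0,0,0,0,0,1],[0,0,0,0,0,0,1],[0,0,0,0,0,0,1],[0,0,0,0,0,0,1],[0,0,0,0,0,0,1]]' 60
```

```text
clock: 3.35
eef_pos: [569.7, -327.2, 26.4]
tcp_rot: [3.141, -0.001, 0.035]
contact_force: [1.2, -1.2, 1.2]
opening: 1.005
grasp_force: 0.0
clock: 3.95
eef_pos: [569.8, -327.1, 26.8]
tcp_rot: [3.14, -0.002, 0.035]
contact_force: [-1.1, 0.6, 6.8]
opening: 0.637
grasp_force: 64.7
```

```bash
python3 -m inch '[[0,0,-0.01,0,0,0,1],[0,0,-0.02,0,0,0,1],[0,0,-0.02,0,0,0,1],[0,0,-0.02,0,0,0,1],[0,0,0,0,0,0,1],[0,0,0,0,0,0,1]]'
python3 - <<'E'
from m import *
f=cam("top");g=cam("scene")
cv2.imwrite("pics/lift.png",np.hstack([cv2.resize(f["img"][150:260,290:400],(400,400)),cv2.resize(g["img"][150:260,290:400],(400,400))]))
E
```

```text
clock: 4.55
eef_pos: [568.9, -326.4, 95.2]
tcp_rot: [3.142, -0.0, 0.035]
contact_force: [-0.1, 0.3, -5.8]
opening: 0.635
grasp_force: 65.9
```

View pics/lift.png

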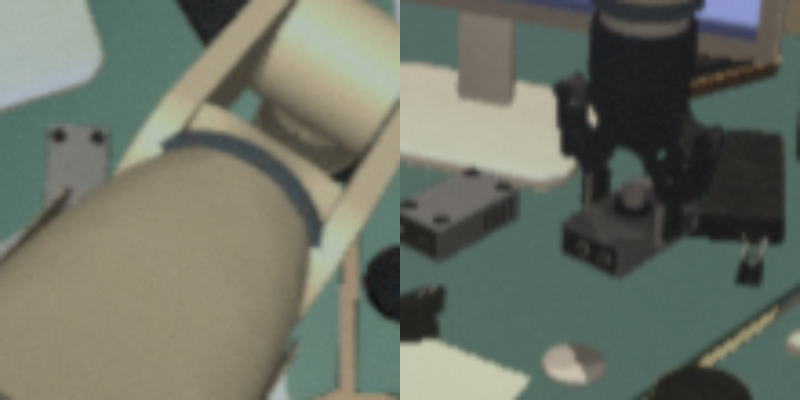

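```bash
python3 -m inch '[[0.001,-0.015,0,0,0,0.5,1],[0.001,-0.03,0,0,0,0,1],[0.001,-0.035,0,0,0,0,1],[0.001,-0.035,0,0,0,0,1],[0.001,-0.035,0,0,0,0,1],[0.001,-0.023,0,0,0,0,1],[0.001,-0.01,0,0,0,0,1],[0,0,0,0,0,0,1]]'; python3 -m inch '[[0,0,0,0,0,0,1],[0,0,0,0,0,0,1]]'
```

```text
clock: 5.45
eef_pos: [570.8, -141.9, 94.7]
tcp_rot: [-3.141, 0.001, 0.028]
contact_force: [-0.2, -0.5, -5.9]
opening: 0.64
grasp_force: 65.7
clock: 5.65
eef_pos: [571.1, -144.4, 95.1]
tcp_rot: [3.141, 0.0, 0.026]
contact_force: [-0.1, -0.4, -5.7]
opening: 0.636
grasp_force: 65.7
```

```bash
python3 -m inch '[[0,0,0.015,0,0,0,1],[0,0,0.01,0,0,0,1],[0,0,0.005,0,0,0,1],[0,0,0.002,0,0,0,1],[0,0,0,0,0,0,1],[0,0,0,0,0,0,1]]'; python3 -m inch '[[0,0,0.001,0,0,0,1],[0,0,0,0,0,0,1],[0,0,0,0,0,0,1]]'; python3 -m inch '[[0,0,0.001,0,0,0,1],[0,0,0,0,0,0,1],[0,0,0,0,0,0,1]]'
```

```text
clock: 6.25
eef_pos: [571.4, -143.6, 63.4]
tcp_rot: [3.141, -0.0, 0.026]
contact_force: [-0.8, -0.9, -5.5]
opening: 0.639
grasp_force: 65.7
clock: 6.55
eef_pos: [571.3, -143.4, 62.5]
tcp_rot: [3.142, -0.0, 0.027]
contact_force: [-0.4, 0.6, -5.6]
opening: 0.637
grasp_force: 65.7
clock: 6.85
eef_pos: [571.1, -143.5, 61.3]
tcp_rot: [3.142, 0.0, 0.027]
contact_force: [-0.0, -0.1, -5.4]
opening: 0.638
grasp_force: 65.7
```

```bash
python3 -m inch '[[0,0,0.001,0,0,0,1],[0,0,0,0,0,0,1],[0,0,0,0,0,0,1]]'; python3 -m inch '[[0,0,0.0005,0,0,0,1],[0,0,0,0,0,0,1],[0,0,0,0,0,0,1]]'
```

```text
clock: 7.15
eef_pos: [571.3, -143.5, 60.8]
tcp_rot: [3.141, -0.0, 0.027]
contact_force: [-1.9, 1.2, 3.0]
opening: 0.641
grasp_force: 66.8
clock: 7.45
eef_pos: [571.2, -143.5, 60.7]
tcp_rot: [3.142, -0.0, 0.027]
contact_force: [-4.6, 1.7, 11.0]
opening: 0.64
grasp_force: 67.7
```

```bash
python3 -m inch '[[0,0,0,0,0,0,0.2],[0,0,0,0,0,0,-0.2],[0,0,0,0,0,0,-0.6],[0,0,0,0,0,0,-1],[0,0,0,0,0,0,-1],[0,0,0,0,0,0,-1]]'; python3 -m inch '[[0,0,-0.02,0,0,0,-1],[0,0,-0.04,0,0,0,-1],[0,0,-0.04,0,0,0,-1],[0,0,-0.03,0,0,0,-1],[-0.04,0,0,0,0,0,-1],[-0.045,0.01,0,0,0,0,-1],[-0.045,0.01,0,0,0,0,-1],[-0.04,0.01,0,0,0,0,-1]]'; python3 -m inch '[[-0.045,0.01,0,0,0,0,-1],[-0.045,0.01,0,0,0,0,-1],[0,0,0,0,0,0,-1]]'
python3 - <<'E'
from m import *
f=cam("top");g=cam("scene");cv2.imwrite("pics/top2.png",f["img"]);cv2.imwrite("pics/scene2.png",g["img"])
cv2.imwrite("pics/st.png",np.hstack([cv2.resize(f["img"][170:250,280:360],(400,400),interpolation=2),cv2.resize(g["img"][170:250,260:340],(400,400),interpolation=2)]))
E
```

```text
clock: 8.05
eef_pos: [571.3, -143.5, 59.7]
tcp_rot: [3.142, -0.0, 0.027]
contact_force: [0.5, 0.5, -0.2]
opening: 0.999
grasp_force: 0.0
clock: 8.85
eef_pos: [399.9, -177.9, 189.6]
tcp_rot: [3.142, 0.0, 0.027]
contact_force: [-0.6, -0.0, 0.8]
opening: 1.001
grasp_force: 0.0
clock: 9.15
eef_pos: [307.6, -200.0, 189.2]
tcp_rot: [-3.14, 0.003, 0.024]
contact_force: [0.1, 0.6, 1.0]
opening: 1.002
grasp_force: 0.0
```

View pics/st.png

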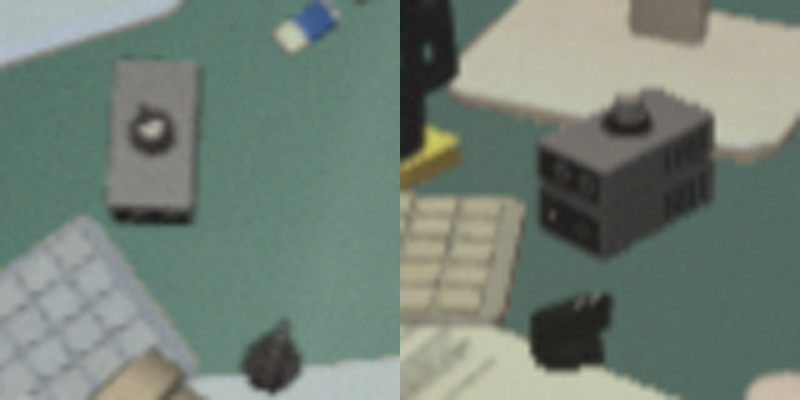

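The stack is square in both views, edges flush. In the left panel the collar is at (152,131), the shaft top at (153,127) and the nib at (143,108). The knob is at (272,362) with its nose at (286,320). I'll measure the shaft axis and knob by mask.

Run:
```python
from m import *
f=cam("top");g=cam("scene")
print("ampface",face(f,296,326,176,216,64))
def up(fr,x0,y0,n,s=8): return cv2.GaussianBlur(cv2.resize(fr["img"][y0:y0+n,x0:x0+n],None,fx=s,fy=s,interpolation=cv2.INTER_CUBIC),(0,0),3),lambda p:(x0+(p[0]+.5)/s-.5,y0+(p[1]+.5)/s-.5)
# collar+shaft blob: dark ring, filled
b,tr=up(f,303,188,17);v=b.max(2);m=(v<95).astype(np.uint8)
c=max(cv2.findContours(m,0,2)[0],key=cv2.contourArea);m2=cv2.drawContours(np.zeros_like(m),[c],-1,1,-1)
d=cv2.distanceTransform(m2,2,5);_,mx,_,p=cv2.minMaxLoc(d);q=c[:,0][np.argmax(np.linalg.norm(c[:,0]-np.array(p),axis=1))]
A,N=onz(f,tr(p),69),onz(f,tr(q),68);e=N-A;print("collar",A.round(1),"r",round(mx/8*3.1,1),"nib",np.degrees(np.arctan2(e[1],e[0])).round(1),np.linalg.norm(e).round(1))
b2,t2=up(f,303,188,17);w=(b2.max(2)>150).astype(np.uint8);M=cv2.moments(w,True);st=t2((M["m10"]/M["m00"],M["m01"]/M["m00"]))
print("shafttop",onz(f,st,85).round(1),M["m00"]/64*9.7)
print("tri shaft top",tri(f,st,g,(260+227.5/5-.5,170+100/5-.5)))
b,tr=up(f,322,230,26);v=b.max(2)
for th in(85,100,115):
    m=(v<th).astype(np.uint8);c=max(cv2.findContours(m,0,2)[0],key=cv2.contourArea);m=cv2.drawContours(np.zeros_like(m),[c],-1,1,-1)
    d=cv2.distanceTransform(m,2,5);_,mx,_,p=cv2.minMaxLoc(d);q=c[:,0][np.argmax(np.linalg.norm(c[:,0]-np.array(p),axis=1))]
    K,N=onz(f,tr(p),14),onz(f,tr(q),32);e=N-K;print("knob",th,K.round(1),"r",round(mx/8*3.25,1),"nose",N.round(1),np.degrees(np.arctan2(e[1],e[0])).round(1),np.linalg.norm(e).round(1))
print("tri nose top",tri(f,tr(q),g,(260+208/5-.5,170+296/5-.5)))
z=cv2.resize(f["img"][228:256,322:350],(600,600),interpolation=2);z=cv2.convertScaleAbs(z,alpha=2.5,beta=-60);cv2.imwrite("pics/kn.png",z)
```

```text
ampface (array([ 571.3, -142.8,   64. ]), [99.4, 57.4], np.float64(2.3))
collar [ 570.9 -142.2   69. ] r 13.6 nib 24.2 19.4
shafttop [ 569.5 -143.2   85. ] 45.771874999999994
tri shaft top (array([ 570.45035777, -143.80610926,   84.13267088]), np.float64(1.9678741447759238))
knob 85 [ 433.7 -229.9   14. ] r 16.2 nose [ 452.  -233.6   32. ] -11.4 25.9
knob 100 [ 434.1 -229.9   14. ] r 17.2 nose [ 457.9 -236.1   32. ] -14.6 30.5
knob 115 [ 434.5 -229.8   14. ] r 18.3 nose [ 460.4 -237.2   32. ] -15.7 32.4
tri nose top (array([ 459.51747531, -237.15681348,   40.53705559]), np.float64(0.6000266710258264))
```

View pics/kn.png

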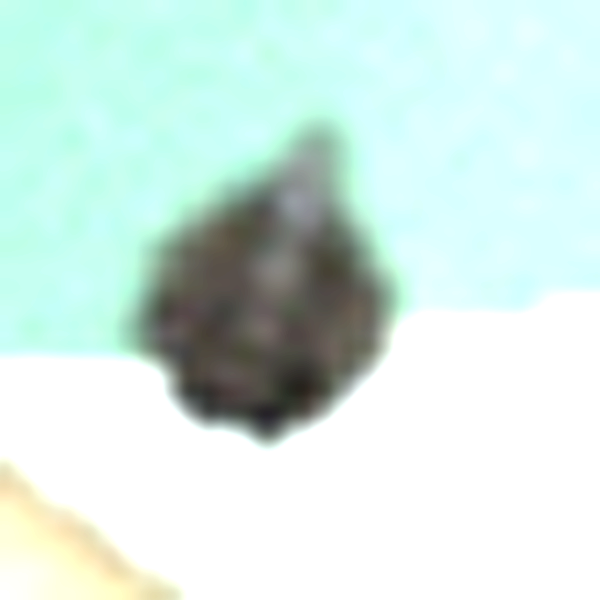

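The contrast crop shows the knob skirt spanning x 140–392 and the bar running from the tail to the nose tip at (322,125), about 18° off the image vertical. That puts the axis near (433,-230) with a yaw of about -15°. The shaft axis is about (570.5,-143), with the flat at about +25°.

```bash
python3 -m inch '[[0,0,0,0,0,8.2,-0.5],[0,0,0,0,0,8.2,-0.5],[0.03,-0.001,0.02,0,0,0,-0.3],[0.04,-0.001,0.03,0,0,0,-0.3],[0.035,-0.001,0.03,0,0,0,-0.3],[0.024,0,0.03,0,0,0,-0.3],[0,0,0.01,0,0,0,-0.3],[0,0,0,0,0,0,-0.3]]' 40;python3 -m inch '[[0,0,0,0,0,0,-0.3],[0,0,0,0,0,0,-0.3]]'
```

```text
clock: 10.15
eef_pos: [437.7, -229.3, 67.7]
tcp_rot: [-3.141, 0.004, -0.258]
contact_force: [-0.2, -0.7, 1.0]
opening: 0.651
grasp_force: 0.0
clock: 10.35
eef_pos: [438.1, -230.5, 70.8]
tcp_rot: [3.141, -0.001, -0.26]
contact_force: [0.2, 0.0, 1.0]
opening: 0.646
grasp_force: 0.0
```

```bash
python3 -m inch '[[-0.005,0.001,0.01,0,0,0,-0.3],[0,0,0.01,0,0,0,-0.3],[0,0,0.008,0,0,0,-0.3],[0,0,0.002,0,0,0,-0.3],[0,0,0,0,0,0,-0.3],[0,0,0,0,0,0,-0.3]]';python3 -m inch '[[0,0,0,0,0,0,0],[0,0,0,0,0,0,0.3],[0,0,0,0,0,0,0.6],[0,0,0,0,0,0,1],[0,0,0,0,0,0,1],[0,0,0,0,0,0,1],[0,0,0,0,0,0,1]]' 40
```

```text
clock: 10.95
eef_pos: [433.0, -230.3, 39.8]
tcp_rot: [-3.142, 0.0, -0.26]
contact_force: [0.2, -0.5, 0.6]
opening: 0.653
grasp_force: 0.0
clock: 11.65
eef_pos: [433.0, -230.3, 40.0]
tcp_rot: [3.142, -0.0, -0.26]
contact_force: [-1.4, 0.0, 5.4]
opening: 0.15
grasp_force: 39.9
```

```bash
python3 -m inch '[[0,0,-0.01,0,0,0,1],[0,0,-0.025,0,0,0,1],[0,0,-0.035,0,0,0,1],[0,0,-0.03,0,0,-8,1],[0,0,-0.005,0,0,-8,1],[0,0,0,0,0,-8,1],[0,0,0,0,0,-8,1],[0,0,0,0,0,-8,1]]' 60;python3 -m inch '[[0.02,-0.003,0,0,0,0,1],[0.03,-0.004,0,0,0,0,1],[0.035,-0.005,0,0,0,0,1],[0.035,-0.004,0,0,0,0,1],[0.025,-0.003,0,0,0,0,1],[0.016,-0.002,0,0,0,0,1],[0,0,0,0,0,0,1],[0,0,0,0,0,0,1]]'
```

```text
clock: 12.45
eef_pos: [432.8, -230.2, 145.4]
tcp_rot: [3.141, -0.0, 0.444]
contact_force: [-0.8, 0.3, -0.9]
opening: 0.144
grasp_force: 60.0
clock: 13.25
eef_pos: [569.0, -143.0, 144.7]
tcp_rot: [-3.141, 0.001, 0.439]
contact_force: [0.0, -1.1, -1.4]
opening: 0.145
grasp_force: 60.0
```

Run:
```python
from m import *
g=cam("scene");print("px TCP axis at z=105,85,70",[proj(g,(569.5,-143,z)).round(1) for z in(105,125,85,70)], "nose",proj(g,(569.5+28*.903,-143+28*.43,135)).round(1))
a=cv2.resize(g["img"][155:215,265:345],(800,600),interpolation=2);cv2.imwrite("pics/al.png",cv2.convertScaleAbs(a,alpha=1.8,beta=0))
```

```text
px TCP axis at z=105,85,70 [array([304.3, 183.3]), array([304.4, 177.1]), array([304.3, 189.3]), array([304.2, 193.8])] nose [307.4 170.1]
```

View pics/al.png

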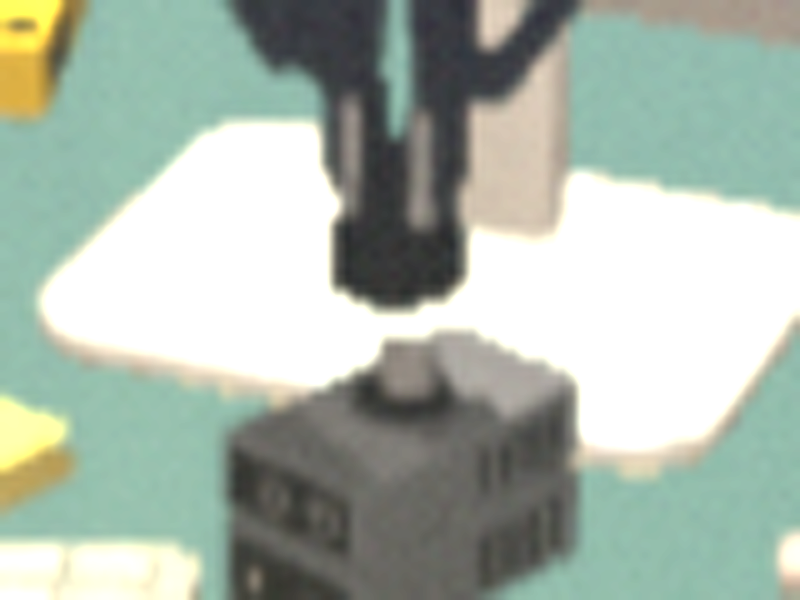

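The skirt centre is at crop column 400, the shaft at 411 and the collar at 407. The knob therefore has to go about 2–2.5 mm to the image right.

```bash
python3 -m inch '[[0.0013,0.002,0.005,0,0,0,1],[0,0,0.006,0,0,0,1],[0,0,0.004,0,0,0,1],[0,0,0,0,0,0,1],[0,0,0,0,0,0,1]]';python3 -m inch '[[0,0,0.002,0,0,0,1],[0,0,0.002,0,0,0,1],[0,0,0,0,0,0,1]]';python3 -m inch '[[0,0,0.001,0,0,0,1],[0,0,0.001,0,0,0,1],[0,0,0,0,0,0,1]]'
```

```text
clock: 13.8
eef_pos: [571.5, -144.2, 129.5]
tcp_rot: [-3.141, 0.0, 0.438]
contact_force: [0.0, -0.4, -0.8]
opening: 0.145
grasp_force: 60.0
clock: 14.1
eef_pos: [571.7, -144.1, 125.6]
tcp_rot: [-3.141, 0.0, 0.439]
contact_force: [0.9, 0.6, -0.0]
opening: 0.148
grasp_force: 60.0
clock: 14.4
eef_pos: [571.7, -144.1, 123.7]
tcp_rot: [-3.141, 0.0, 0.439]
contact_force: [0.1, -0.0, -0.8]
opening: 0.145
grasp_force: 60.0
```

```bash
python3 -m inch '[[0,0,0.001,0,0,0,1],[0,0,0.001,0,0,0,1],[0,0,0,0,0,0,1]]';python3 -m inch '[[0,0,0.001,0,0,0,1],[0,0,0.001,0,0,0,1],[0,0,0,0,0,0,1]]'
```

```text
clock: 14.7
eef_pos: [571.7, -144.1, 121.6]
tcp_rot: [-3.141, 0.0, 0.438]
contact_force: [-0.4, -1.0, -0.8]
opening: 0.147
grasp_force: 60.0
clock: 15.0
eef_pos: [571.7, -144.1, 119.6]
tcp_rot: [-3.141, 0.0, 0.438]
contact_force: [-0.6, -0.2, -0.1]
opening: 0.145
grasp_force: 60.0
```

```bash
python3 -m inch '[[0,0,0.0015,0,0,0,1],[0,0,0.0015,0,0,0,1],[0,0,0.0015,0,0,0,1],[0,0,0,0,0,0,1]]';python3 -m inch '[[0,0,0.0015,0,0,0,1],[0,0,0.0015,0,0,0,1],[0,0,0,0,0,0,1]]';python3 -m inch '[[0,0,0.001,0,0,0,1],[0,0,0.001,0,0,0,1],[0,0,0,0,0,0,1]]'
```

```text
clock: 15.4
eef_pos: [571.6, -144.1, 115.0]
tcp_rot: [-3.141, 0.0, 0.438]
contact_force: [0.6, 0.2, -0.8]
opening: 0.147
grasp_force: 60.0
clock: 15.7
eef_pos: [571.7, -144.1, 112.0]
tcp_rot: [-3.141, 0.0, 0.438]
contact_force: [0.2, -0.2, -0.8]
opening: 0.144
grasp_force: 60.0
clock: 16.0
eef_pos: [571.8, -144.2, 110.2]
tcp_rot: [3.142, -0.0, 0.438]
contact_force: [-0.6, -0.2, -0.5]
opening: 0.15
grasp_force: 60.1
```

```bash
python3 -m inch '[[0,0,0.001,0,0,0,1],[0,0,0,0,0,0,1],[0,0,0,0,0,0,1],[0,0,0,0,0,0,1]]';python3 -m inch '[[0,0,0.001,0,0,0,1],[0,0,0.001,0,0,0,1],[0,0,0,0,0,0,1]]';python3 -m inch '[[0,0,0.001,0,0,0,1],[0,0,0.001,0,0,0,1],[0,0,0,0,0,0,1]]'
```

```text
clock: 16.4
eef_pos: [571.9, -144.1, 109.5]
tcp_rot: [3.141, -0.0, 0.438]
contact_force: [-0.8, 0.6, 2.3]
opening: 0.148
grasp_force: 60.5
clock: 16.7
eef_pos: [571.9, -144.1, 107.3]
tcp_rot: [3.142, -0.0, 0.438]
contact_force: [-1.2, 0.6, 4.9]
opening: 0.145
grasp_force: 60.7
clock: 17.0
eef_pos: [571.9, -144.2, 105.5]
tcp_rot: [3.141, -0.0, 0.438]
contact_force: [-1.6, 0.5, 7.2]
opening: 0.147
grasp_force: 61.0
```

```bash
python3 -m inch '[[0,0,0.001,0,0,0,1],[0,0,0.0005,0,0,0,1],[0,0,0,0,0,0,1]]';python3 -m inch '[[0,0,0.0005,0,0,0,1],[0,0,0,0,0,0,1],[0,0,0,0,0,0,1]]'
```

```text
clock: 17.3
eef_pos: [572.0, -144.2, 104.9]
tcp_rot: [3.141, -0.0, 0.438]
contact_force: [-4.3, 1.4, 15.7]
opening: 0.147
grasp_force: 62.3
clock: 17.6
eef_pos: [572.0, -144.2, 104.8]
tcp_rot: [3.141, -0.0, 0.438]
contact_force: [-5.5, 1.1, 20.1]
opening: 0.144
grasp_force: 62.9
```

```bash
python3 -m inch '[[0,0,0,0,0,0,1],[0,0,0,0,0,0,1],[0,0,0,0,0,0,1],[0,0,0,0,0,0,1]]'
python3 - <<'E'
from m import *
g=cam("scene")
a=cv2.resize(g["img"][155:215,265:345],(800,600),interpolation=2);cv2.imwrite("pics/end.png",cv2.convertScaleAbs(a,alpha=1.8,beta=0))
E
```

```text
clock: 18.0
eef_pos: [572.0, -144.2, 104.9]
tcp_rot: [3.141, -0.0, 0.438]
contact_force: [-6.0, 1.9, 20.2]
opening: 0.143
grasp_force: 62.9
```

View pics/end.png

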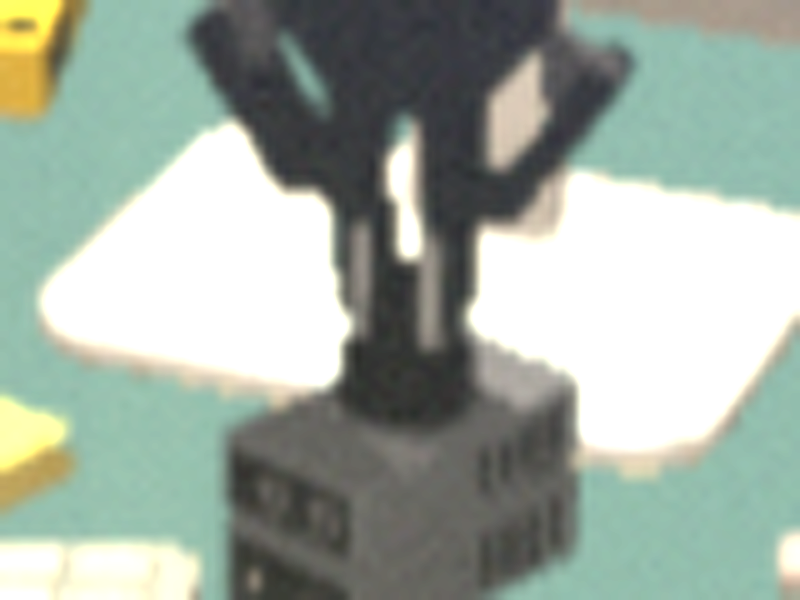

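The knob skirt (345–472, 340–425) sits home on the collar, pressed down to the amplifier top. The stack edges at (235,440)–(575,380) haven't moved, so I'm handing in.

```bash
python3 -c "
from rig import r
print(r.sign_off())"
```

```text
the job is handed in; nothing more can be done
None
```

I handed the job in at about 18 s, but no verdict came back: the amplifier stands squarely on the power unit, and the gripper holds the knob home on the shaft, pressed to the bottom stop with about 20 N.

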